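Hold a bulldog clip open around the recipe card

ROBOT

A 6-joint arm with a two-finger parallel gripper is mounted at the origin on a cart in front of the work surface, level with it; the furniture and walls round the work are solid. World frame = base frame: x ahead of the robot, y to its left, z up, the work surface at z = 0. Lengths are in mm, angles in rad, forces in N, time in s.
With the tool pointing down it reaches from about 300 to 775 mm from the base axis. Payload 14.6 kg.
Tool frame: the origin (TCP) lies at the very end of the fingers, on their centre line; the grasp point (between the pads) lies 19 mm behind it (grip_point_offset is the distance from the TCP to the grasp point, in mm); z points along the fingers, y is the line along which they close (so a half turn about z gives the same grasp; the last joint's range is limited). The gripper opens to 94 mm and grips with 3 to 60 N. Pads are 16 mm wide; open, the fingers measure 119 mm over their backs; the gripper's body (75 mm by 177 mm) begins 78 mm behind the grasp point.
Start: joints at [-1.371, 0.3, 1.521, -0, 1.321, -0.067], TCP at [144.999, -530.532, 205.446] pointing down, gripper open.
Joint ranges: [-3.03, 3.03], [-0.79, 2.21], [0.23, 2.52], [-1.04, 4.18], [0, 3.07], [-2.55, 2.55]. Speed limits (rad/s): [2.22, 2.22, 2.57, 3.14, 3.14, 3.14].

INTERFACE

Orientations are given as [roll, pitch, yaw] about the fixed x, y, z axes, in that order (R = Rz(yaw) Ry(pitch) Rx(roll)).
In Python, from cell import read_state, camera, camera_info, sign_off, grip_point_offset gives the robot as it stands.
- The arm moves only by the shell command python3 -m handwheel 'ROWS' [FORCE]. ROWS is text: rows parted by semicolons, each of 5 numbers parted by spaces: the shift along the world's x, y, z in units of 40 mm (1.0 is 40 mm), then the turn about the world's z in units of 5 degrees (1.0 is 5 degrees), then the closure, from 0 (fully open) to 1 (shut). In form: dx dy dz yaw gripper; .... A call has 1 to 12 rows; each row shifts and turns the commanded pose from where the row before left it; what a row does not reach is not made up. A row lasts 1/12 s, in which the tool goes at most 41.7 mm and 7.16 degrees, less where a joint would pass 70% of its speed; a pose out of reach is approached as far as the arm can. A call is refused whole if a number of a shift passes 1 or a number of a turn 1, either way. A call with a gripper value outside its range is refused whole. The fingers move at their own pace and stop on an object; FORCE is the grip in N (left out, the last holds). Time passes only in rows, so rows that do not move let the fingers close. It gives the time, the measured TCP pose, the force, the opening and the grip force at its end, in the units of the state.
- read_state(): the state, without advancing time (a new reading comes with each control period).
- camera(name): name is "scene" or "top" or "wrist"; returns (picture, depth): 400x640x3 uint8, red, green, blue; 400x640 float32, mm along the optical axis (not along the pixel's ray), 0 where there is no reading.
- camera_info(name): a dict with "intrinsics" (3x3 intrinsics, pixels), "world_from_camera" (4x4, takes a point from camera to world coordinates). Camera axes: x right, y down, z forward; pixel columns grow to the right and rows downward; lengths in mm; the calibration is good to about 2 mm. A picture is of the moment at which its call begins: read the wrist's pose just before it. camera_info takes no time and is no camera call; for the wrist camera it gives the pose at the moment of the call.
- sign_off(): hands the job in; it is judged then, once.
The state is a dict: "clock": time; "joints": joint angles; "qd": joint speeds; "effort": joint torques, N m; "eef_pos": TCP position; "eef_rot": TCP orientation; "wrist_force": force on the tool from outside, world axes, zero at the start; "moment": the same for the moment, N m; "finger_gap": finger opening in mm; "finger_force": force on a finger pad.
Only numpy, scipy, OpenCV 4.12 (cv2) and the standard library are available. Lean on these libraries where they do the work, as an engineer would, in place of code of your own. Each camera call takes 0.05 s, during which the arm holds its last target. There are 200 camera calls.

TASK

Pick up the red bulldog clip by its two handles, squeeze it wide open and lower it over the middle of the top edge of the standing recipe card, so that one jaw hangs on each side of the card. Finish while still holding it there, upright and gaping, with the card edge well inside the mouth and the clip touching neither the card nor its wooden foot, so that I can slip a second card in beside it. Do not let the clip bite or knock the card, do not push the card about, and leave the three jars alone.

Things in the scene. Friction and masses are not known exactly. Their poses are not given: they have to be found in the camera images.
- clip: Red bulldog clip, 120 g, standing on its closed jaw lips, two handles up in a V. Origin: the mouth (centre under the lips, midway between the jaws, also when open). z up to the handles; x along hinge pin and lips (jaws, handles 36 mm wide, pin 44 mm); y: the way handles are squeezed and jaws spread. Same after a half turn. Lips 8 mm high; mouth free above them up to the pin, 37 mm deep.
- clip_handles (a point): Point midway between the clip's handles, 75 mm above its origin: squeeze here along y, on the top 30 mm. Handles: flat plates 3 mm thick from 44 to 88 mm above the origin (90 when open). Width over them: shut, 47 mm at the top ends, 24 mm near the pin; fully open they are parallel, 24 mm. Takes about 7 N at first, 14 N fully open, then they meet a stop. Let go, it snaps shut.
- clip_pin (a point): Centre of the clip's steel hinge pin, 9 mm thick, 42 mm above the clip's origin, along its x.
- clip_arm_a (a joint): Opening angle of each clip arm (the two move as mirror images): 0 shut, 0.25 rad fully open. Gap between the lips' lower edges about 1 mm + 84 mm x sin(angle): 1 mm shut, 21 mm fully open (18 mm at the lips' upper edges). Lips overall along y: 22 mm shut, about 37 mm open.
- card_stand: Standing recipe card: an upright stiff white card, 105 mm wide along x, 4 mm thick along y, with a picture on each face, fixed in the middle of a wooden foot 124 x 66 x 22 mm (with a 16 mm wide, 9 mm high collar round the card). Loose on the worktop, 0.65 kg in all. Origin: centre of the underside of the foot; z up, x along the card.
- card_edge (a point): Middle of the card's top edge, 120 mm above the worktop; x along the edge, y square to the card's faces (the card reaches 2 mm either way), z up.
- red_jar: Slim glass herb jar with a red cap, 45 mm across, 108 mm tall, a bystander. Origin: centre of its underside. Room beside it: a fixed oak post, 123 x 93 mm, floor to ceiling, stands left of this worktop round x 0.56, y 0.14, between it and the hob (draw the arm in to swing past); behind the jars a wall cabinet hangs 0.44 m above the worktop.
- jam_jar: Jam jar with a green lid, 64 mm across, 99 mm tall, a bystander. Origin: centre of its underside.
- thyme_jar: Slim glass herb jar with a black cap, 40 mm across, 105 mm tall, a bystander. Origin: centre of its underside.
Not all that is in view belongs to the job. Leave any blue, purple or turquoise look-alike of the clip alone.

How it is judged:
By the outcome, as a careful person would: the job done as asked, in the order asked, and still so for the second after the job is handed in, while the arm keeps its last pose, push and grip.
It also fails if it takes over 42 s, if anything falls off the work surface, if the arm or the gripper's body presses on something with over 40 N, if the wrist force passes 120 N, or if a joint passes its speed limit or range.

## Working session

There is one attempt and no reset: what is moved stays moved. The work goes in short steps, Python scripts to look and compute and a shell command to move; the robot and the scene stay as the last step left them, time stands still between calls to the robot, and variables do not carry over. Pictures are saved under pics/ and viewed, at most 10 in all, crops included, and the job is handed in when it is done.

```bash
mkdir -p pics; ls
python3 - <<'E'
from cell import *
import cv2,numpy as np
print(read_state(),grip_point_offset)
for n in ("scene","top"):
    p,d=camera(n); np.savez(f"{n}0.npz",p=p,d=d); cv2.imwrite(f"pics/{n}0.png",p[...,::-1]); i=camera_info(n); print(n,np.round(i["intrinsics"],1).tolist(),np.round(i["world_from_camera"],3).tolist())
E
```

```text
pics
{'clock': 0.0, 'joints': array([-1.37060697e+00,  3.00447249e-01,  1.52162236e+00, -1.44350844e-05,
        1.32072827e+00, -6.66000862e-02]), 'qd': array([-5.61714527e-05, -1.01519712e-03,  4.46951286e-05,  1.22115431e-03,
        3.23935066e-04,  8.72272009e-04]), 'effort': array([-1.91110121e-03, -5.31809235e+01, -3.52733588e+01,  7.07719359e-02,
        2.44157261e-02, -8.48927789e-05]), 'eef_pos': array([ 144.93576828, -530.26113603,  204.88196337]), 'eef_rot': array([-3.14038917e+00, -6.62578815e-05,  2.66792988e-01]), 'wrist_force': array([ 0.07553247, -0.02145869,  0.09026667]), 'moment': array([ 0.03204267, -0.02483496,  0.00162831]), 'finger_force': 0.0, 'finger_gap': 94.03345266601615} 18.8
scene [[499.6, 0.0, 317.6], [0.0, 499.6, 193.8], [0.0, 0.0, 1.0]] [[0.615, -0.494, 0.615, -197.782], [-0.789, -0.373, 0.489, -749.74], [-0.012, -0.786, -0.619, 755.633], [0.0, 0.0, 0.0, 1.0]]
top [[380.2, 0.0, 314.6], [0.0, 380.2, 200.8], [0.0, 0.0, 1.0]] [[-0.027, -0.997, 0.069, 400.48], [-1.0, 0.027, -0.007, -237.713], [0.006, -0.069, -0.998, 949.55], [0.0, 0.0, 0.0, 1.0]]
```

View pics/scene0.png

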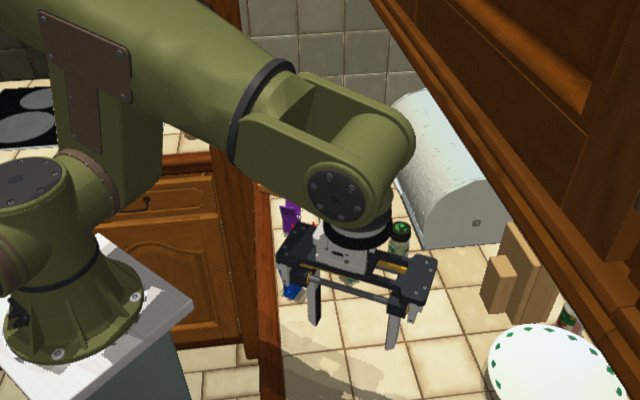

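View pics/top0.png

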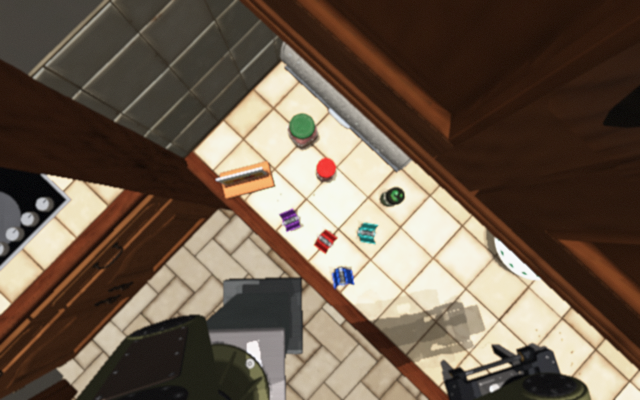

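The top view shows the red clip at about (325,241), with look-alikes in purple (290,220), turquoise (367,233) and blue (343,276). The card stand is at (245,180). The red cap is at (326,169), the green lid at (302,128) and the black cap at (393,196). In the scene view the arm hides the clip.

```bash
cat > h.py <<'E'
import cv2,numpy as np
from cell import *
def cloud(d,i):
    K=i["intrinsics"];T=i["world_from_camera"];v,u=np.mgrid[:400,:640]
    P=np.stack([(u-K[0][2])/K[0][0]*d,(v-K[1][2])/K[1][1]*d,d],-1)
    return P@np.array(T)[:3,:3].T+np.array(T)[:3,3]
def rayz(uv,i,z):
    K=np.array(i["intrinsics"]);T=np.array(i["world_from_camera"]);r=T[:3,:3]@np.linalg.inv(K)@[uv[0],uv[1],1]
    return T[:3,3]+r*(z-T[2,3])/r[2]
E
python3 - <<'E'
from h import *
z=np.load("top0.npz");p,d=z["p"],z["d"];i=camera_info("top");C=cloud(d,i)
hsv=cv2.cvtColor(p,cv2.COLOR_RGB2HSV)
for n,(u,v) in dict(clip=(325,241),purple=(290,220),turq=(367,233),blue=(343,276),red=(326,169),jam=(302,128),thyme=(393,196),card=(245,180)).items():
    w=slice(v-24,v+24),slice(u-32,u+32)
    c=C[w].reshape(-1,3); h=hsv[w].reshape(-1,3).astype(int)
    m=(c[:,2]>15)&(c[:,2]<140)
    if n=="clip": m&=((h[:,0]<8)|(h[:,0]>172))&(h[:,1]>140)
    else: m&=(np.hypot(*(c[:,:2]-C[v,u,:2]).T)<(90 if n=="card" else 40))
    q=c[m]; top=q[q[:,2]>(q[:,2].max()-12)]
    (cx,cy),s,a=cv2.minAreaRect(top[:,:2].astype(np.float32))
    print(n,len(q),"zmax",q[:,2].max().round(),"centre",round(cx),round(cy),"size",np.round(s),"ang",round(a,1),"mean",q.mean(0).round())
w=cv2.resize(p[100:300,200:430],None,fx=3.4,fy=3,interpolation=cv2.INTER_CUBIC)
cv2.imwrite("pics/top0c.png",w[...,::-1])
E
```

```text
clip 180 zmax 87.0 centre 368 -266 size [31. 45.] ang 53.1 mean [ 368. -266.   64.]
purple 302 zmax 88.0 centre 419 -184 size [46. 36.] ang 21.5 mean [ 420. -184.   60.]
turq 311 zmax 88.0 centre 384 -366 size [35. 46.] ang 79.0 mean [ 385. -365.   60.]
blue 330 zmax 88.0 centre 283 -302 size [34. 46.] ang 10.2 mean [ 284. -304.   59.]
red 394 zmax 112.0 centre 534 -270 size [43. 42.] ang 69.4 mean [ 530. -270.   97.]
jam 813 zmax 104.0 centre 632 -219 size [57. 57.] ang 88.5 mean [ 625. -219.   85.]
thyme 378 zmax 109.0 centre 468 -425 size [38. 38.] ang 87.0 mean [ 465. -420.   89.]
card 1363 zmax 123.0 centre 523 -78 size [  5. 104.] ang 13.1 mean [520. -81.  41.]
```

View pics/top0c.png

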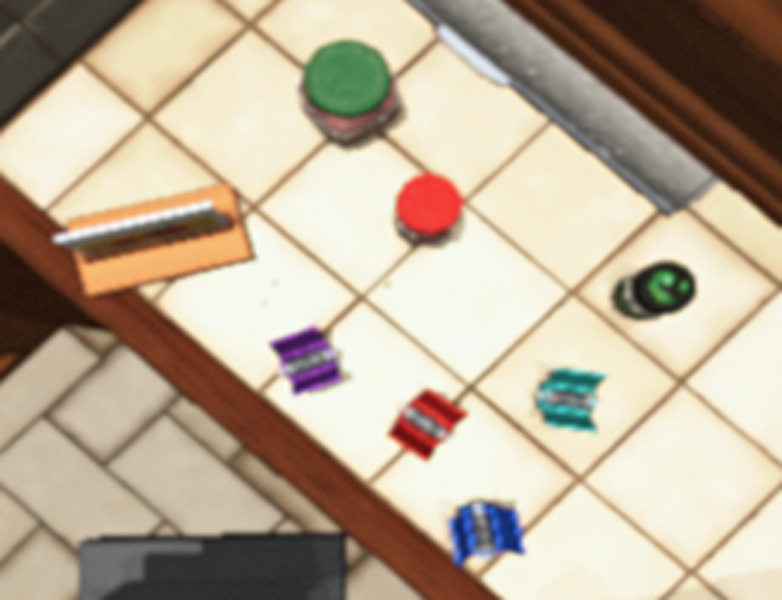

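The crop confirms that the red clip sits alone between the look-alikes. Its pin runs along about 53–57° and the squeeze axis along about -37°. The card's long axis is about 103°. I'll move above the clip, turning +38°.

```bash
python3 -m handwheel '0.46 0.55 0 0.6 0;0.46 0.55 0 0.6 0;0.46 0.55 0 0.6 0;0.46 0.55 0 0.6 0;0.46 0.55 0 0.6 0;0.46 0.55 0 0.6 0;0.46 0.55 0 0.6 0;0.46 0.55 0 0.7 0;0.46 0.55 0 0.7 0;0.46 0.55 0 0.7 0;0.46 0.55 0 0.7 0;0.4 0.5 0 0.6 0' 25
python3 - <<'E'
from h import *
s=read_state(); print(s["eef_pos"],s["eef_rot"])
i=camera_info("wrist");p,d=camera("wrist");np.savez("w1.npz",p=p,d=d)
C=cloud(d,i);h=cv2.cvtColor(p,cv2.COLOR_RGB2HSV)
m=((h[...,0]<8)|(h[...,0]>172))&(h[...,1]>140)&(C[...,2]>10)&(C[...,2]<95)&(np.hypot(C[...,0]-368,C[...,1]+266)<45)
q=C[m];t=q[q[:,2]>80]
for a in (q,t): print(len(a),a.max(0).round(1),a.mean(0).round(1),cv2.minAreaRect(a[:,:2].astype(np.float32)))
cv2.imwrite("pics/w1.png",p[...,::-1])
E
```

```text
clock: 1.1
eef_pos: [364.2, -267.1, 205.3]
eef_rot: [-3.141, -0.0, 0.933]
wrist_force: [-0.2, -0.0, 0.2]
finger_gap: 94.1
finger_force: 0.0
[ 364.16132421 -267.08318443  205.32484884] [-3.14133596e+00 -9.88609095e-05  9.33423296e-01]
1182 [ 395.8 -239.6   86.7] [ 368.8 -265.9   63.8] ((368.03167724609375, -266.5607604980469), (36.271854400634766, 45.733978271484375), 51.9604377746582)
285 [ 395.8 -239.6   86.7] [ 369.1 -266.5   83.8] ((368.1961669921875, -266.3273010253906), (34.755977630615234, 45.73878479003906), 51.88494873046875)
```

View pics/w1.png

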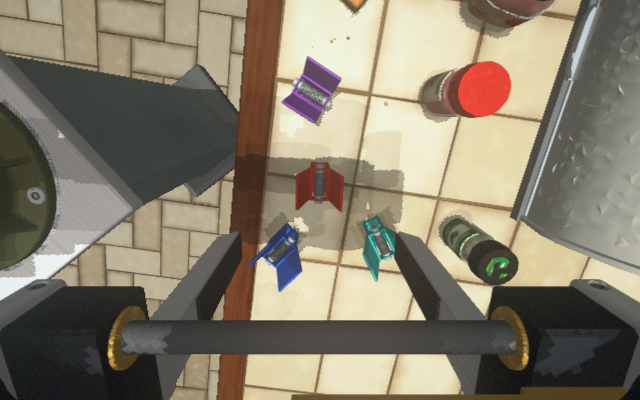

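The wrist view shows the red clip at about (320,187), square to the fingers, with a handle on each side. It needs a 4 mm shift in x and a 1.5° turn back. Then I'll descend and close with 25 N.

```bash
python3 -m handwheel '0.1 0.02 -0.3 -0.3 0;0 0 -0.6 0 0;0 0 -0.7 0 0;0 0 -0.7 0 0;0 0 -0.7 0 0;0 0 -0.5 0 0;0 0 -0.2 0 0;0 0 0 0 0' 25
python3 - <<'E'
from h import *
s=read_state(); print(s["eef_pos"],s["eef_rot"])
E
```

```text
clock: 1.82
eef_pos: [366.7, -267.2, 56.0]
eef_rot: [-3.138, -0.0, 0.904]
wrist_force: [-0.2, -1.0, -0.6]
finger_gap: 93.8
finger_force: 0.0
[ 366.67065079 -267.16936117   56.03333552] [-3.13834520e+00 -1.27516109e-04  9.03747396e-01]
```

```bash
python3 -m handwheel '0.03 0.02 0 0 0.3;0 0 0 0 0.5;0 0 0 0 0.6;0 0 0 0 0.7;0 0 0 0 0.8;0 0 0 0 0.9;0 0 0 0 1;0 0 0 0 1;0 0 0 0 1;0 0 0 0 1;0 0 0 0 1' 25
python3 - <<'E'
from h import *
s=read_state(); print(s["eef_pos"],s["finger_gap"],s["finger_force"])
E
```

```text
clock: 2.73
eef_pos: [368.8, -267.1, 58.7]
eef_rot: [3.141, 0.0, 0.904]
wrist_force: [-7.0, 6.0, 23.1]
finger_gap: 31.1
finger_force: 25.1
[ 368.79575328 -267.12550854   58.69200807] 31.112649165079144 25.148302372545004
```

The pads stalled at 31 mm while the opening lips press on the worktop, with 23 N upward at the wrist. I'll lift clear to relieve it.

```bash
python3 -m handwheel '0 0 0.1 0 1;0 0 0.1 0 1;0 0 0.2 0 1;0 0 0.3 0 1;0 0 0 0 1;0 0 0 0 1;0 0 0 0 1;0 0 0 0 1' 30
python3 - <<'E'
from h import *
s=read_state(); print(s["eef_pos"],s["finger_gap"],s["finger_force"])
i=camera_info("wrist");p,d=camera("wrist");np.savez("w2.npz",p=p,d=d)
cv2.imwrite("pics/w2.png",p[...,::-1])
p,d=camera("scene");np.savez("s2.npz",p=p,d=d);cv2.imwrite("pics/s2.png",p[...,::-1])
E
```

```text
clock: 3.4
eef_pos: [368.4, -266.7, 84.9]
eef_rot: [-3.141, -0.0, 0.904]
wrist_force: [-0.2, 1.0, -0.9]
finger_gap: 23.5
finger_force: 30.0
[ 368.35998871 -266.74723245   84.90892197] 23.45122624392282 29.997594952583313
```

View pics/w2.png

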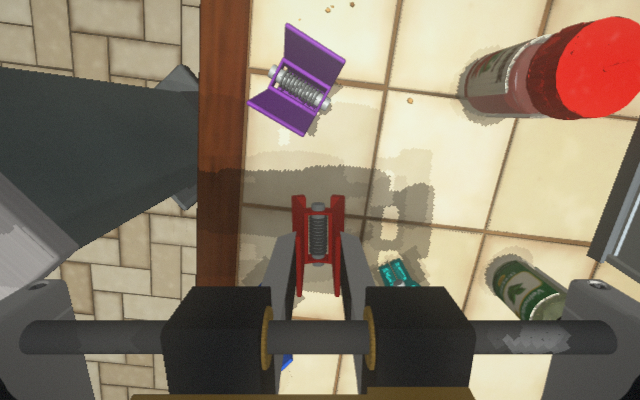

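The wrist view shows the clip held with parallel handles, fully open at 23.5 mm, and the pin at about (318,230). I'll lift to travel height, then measure where the clip sits in the grip and the card's pose.

```bash
python3 -m handwheel '0 0 0.5 0 1;0 0 0.7 0 1;0 0 0.7 0 1;0 0 0.7 0 1;0 0 0.6 0 1;0 0 0.2 0 1;0 0 0 0 1' 30
python3 - <<'E'
from h import *
s=read_state(); P=s["eef_pos"];y=s["eef_rot"][2]; print(P,s["eef_rot"],s["finger_gap"],s["finger_force"])
i=camera_info("wrist");p,d=camera("wrist")
C=cloud(d,i);h=cv2.cvtColor(p,cv2.COLOR_RGB2HSV)
ex=np.array([np.cos(y),np.sin(y)]);ey=np.array([np.sin(y),-np.cos(y)])
L=np.stack([(C[...,:2]-P[:2])@ex,(C[...,:2]-P[:2])@ey,C[...,2]-P[2]],-1)
near=(np.abs(L[...,0])<40)&(np.abs(L[...,1])<30)&(L[...,2]>-75)&(L[...,2]<50)
red=((h[...,0]<8)|(h[...,0]>172))&(h[...,1]>140)&near&(d>0)
q=L[red];print("red",len(q),np.percentile(q,[1,50,99],axis=0).round(1).tolist())
for s_ in (-1,1):
    t=q[(q[:,1]*s_>5)&(q[:,2]>10)]; print(s_,len(t),np.percentile(t,[2,50,98],axis=0).round(1).tolist())
g=near&(h[...,1]<60)&(np.abs(L[...,1])<6)&(L[...,2]<5);q=L[g];print("pin",len(q),np.percentile(q,[2,50,98],axis=0).round(1).tolist())
# card from this view and top
p,d=camera("top");i=camera_info("top");C=cloud(d,i)
m=(C[...,2]>112)&(C[...,2]<130)&(np.hypot(C[...,0]-523,C[...,1]+78)<65)
q=C[m];print("card",len(q),q[:,2].max(),np.median(q[:,2]),cv2.minAreaRect(q[:,:2].astype(np.float32)))
cv2.imwrite("pics/top3.png",cv2.resize(p[100:300,160:430],None,fx=2.9,fy=2.9)[...,::-1])
E
```

```text
clock: 4.08
eef_pos: [369.1, -267.3, 222.6]
eef_rot: [3.139, 0.0, 0.904]
wrist_force: [0.5, -0.0, -1.3]
finger_gap: 23.4
finger_force: 30.0
[ 369.05148675 -267.33990419  222.5729318 ] [3.13883064e+00 1.24991592e-04 9.03828056e-01] 23.35558469192726 29.997563660144806
red 2382 [[-17.4, -17.4, -55.0], [8.0, -1.1, -12.7], [17.8, 20.9, 27.4]]
-1 435 [[-16.1, -10.6, 10.9], [2.1, -8.9, 25.8], [17.6, -7.8, 27.3]]
1 448 [[-16.1, 9.9, 11.7], [3.6, 11.2, 25.8], [17.6, 12.8, 27.6]]
pin 807 [[-20.9, -4.5, -22.3], [2.2, 0.8, -17.3], [21.5, 5.5, -14.9]]
card 108 122.77276845251527 118.84248452290774 ((522.81201171875, -78.27130126953125), (4.965415000915527, 102.19731903076172), 13.465620040893555)
```

```bash
python3 -m handwheel '0.15 0.2 0 0.5 1;0.3 0.4 0 0.9 1;0.4 0.48 0 1 1;0.4 0.48 0 1 1;0.4 0.48 0 1 1;0.4 0.48 0 1 1;0.4 0.48 0 1 1;0.4 0.48 0 1 1;0.4 0.48 0 1 1;0.3 0.4 0 0.9 1;0.2 0.27 0 0.7 1;0.1 0.1 0 0.3 1' 30
python3 -m handwheel '0 0 0 0 1;0 0 0 0 1' 30
cat > m.py <<'E'
from h import *
def side(name,card):
    s=read_state(); P=s["eef_pos"];y=s["eef_rot"][2]
    i=camera_info(name);p,d=camera(name);C=cloud(d,i);h=cv2.cvtColor(p,cv2.COLOR_RGB2HSV)
    return s,P,y,p,d,C,h
E
python3 - <<'E'
from m import *
s,P,y,p,d,C,h=side("wrist",0)
print(P,np.degrees(s["eef_rot"][2]),s["finger_gap"],s["finger_force"])
cv2.imwrite("pics/w4.png",p[...,::-1])
m=(C[...,2]>113)&(C[...,2]<126)&(np.hypot(C[...,0]-523,C[...,1]+78)<60)&(d>0)
q=C[m];print("card wrist",len(q),q.mean(0),cv2.minAreaRect(q[:,:2].astype(np.float32)) if len(q) else 0)
p,d=camera("scene");cv2.imwrite("pics/s4.png",p[...,::-1]);np.savez("s4.npz",p=p,d=d)
E
```

```text
clock: 5.18
eef_pos: [523.0, -75.6, 219.7]
eef_rot: [-3.139, -0.001, 1.81]
wrist_force: [0.3, 0.2, -1.2]
finger_gap: 23.4
finger_force: 30.0
clock: 5.35
eef_pos: [522.2, -77.7, 220.6]
eef_rot: [-3.14, -0.001, 1.802]
wrist_force: [-0.5, -0.4, -1.4]
finger_gap: 23.3
finger_force: 30.0
[522.22692581 -77.70965504 220.5533216 ] 103.25024757918627 23.33123425708037 29.997432231903076
card wrist 233 [516.0859916  -52.97661387 118.73040145] ((516.2277221679688, -53.55513000488281), (2.774017572402954, 52.63997268676758), 13.166481971740723)
```

View pics/w4.png

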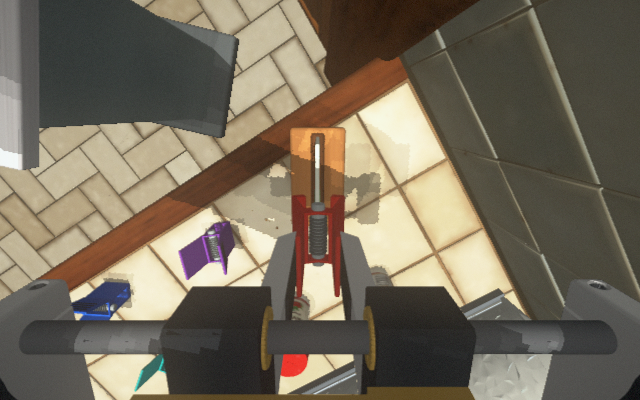

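View pics/s4.png

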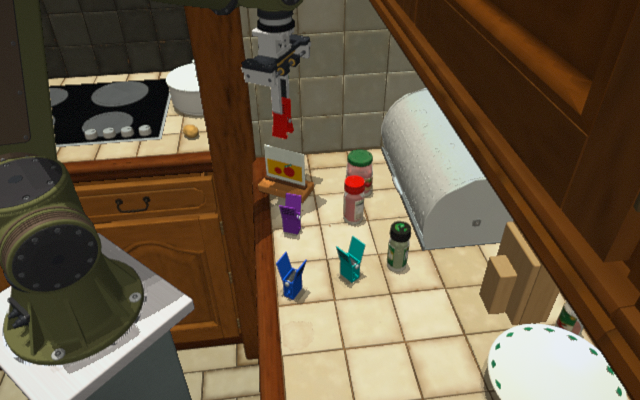

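The wrist view shows the card's top edge at columns 316–321, midway between the handles at 298 and 340. The scene view shows the open clip upright above the middle of the card, at about (284,118). I'll descend gently.

```bash
python3 -m handwheel '0.01 -0.02 -0.1 0 1;0 0 -0.2 0 1;0 0 -0.2 0 1;0 0 -0.2 0 1;0 0 -0.2 0 1;0 0 -0.15 0 1;0 0 -0.1 0 1;0 0 -0.1 0 1;0 0 -0.1 0 1;0 0 -0.1 0 1;0 0 -0.05 0 1;0 0 0 0 1' 30
python3 -m handwheel '0 0 0 0 1;0 0 0 0 1;0 0 0 0 1' 30
python3 - <<'E'
from m import *
s,P,y,p,d,C,h=side("wrist",0)
print(P,np.degrees(s["eef_rot"]),s["finger_gap"],s["finger_force"],s["wrist_force"])
ex=np.array([np.cos(y),np.sin(y)]);ey=np.array([np.sin(y),-np.cos(y)])
L=np.stack([(C[...,:2]-P[:2])@ex,(C[...,:2]-P[:2])@ey,C[...,2]-P[2]],-1)
near=(np.abs(L[...,0])<70)&(np.abs(L[...,1])<30)&(d>0)
red=((h[...,0]<8)|(h[...,0]>172))&(h[...,1]>140)&near&(np.abs(L[...,0])<25)&(L[...,2]>-70)
for sg in (-1,1):
    t=L[red&(L[...,1]*sg>5)&(L[...,2]>15)];print("handle",sg,np.percentile(t,[2,50,98],axis=0).round(1).tolist())
c=near&(C[...,2]>112)&(C[...,2]<127)&(L[...,0]>20)&(np.abs(L[...,1])<8)
q=L[c];print("card",len(q),np.percentile(q,[2,50,98],axis=0).round(1).tolist(),cv2.minAreaRect(q[:,:2].astype(np.float32)))
a=p[100:300,220:420]
i=camera_info("scene");p,d=camera("scene");b=p[80:230,210:360]
cv2.imwrite("pics/s5.png",np.hstack([cv2.resize(a,(400,400)),cv2.resize(b,(400,400),interpolation=cv2.INTER_CUBIC)])[...,::-1])
E
```

```text
clock: 6.45
eef_pos: [522.9, -78.5, 161.0]
eef_rot: [-3.141, -0.0, 1.803]
wrist_force: [0.4, 0.1, -1.3]
finger_gap: 23.5
finger_force: 30.0
clock: 6.7
eef_pos: [523.1, -78.5, 161.7]
eef_rot: [3.141, 0.0, 1.803]
wrist_force: [0.3, 0.1, -1.3]
finger_gap: 23.4
finger_force: 30.0
[523.11938163 -78.52607375 161.70882733] [1.79976361e+02 1.02095086e-02 1.03290277e+02] 23.39855362775597 29.997586011886597 [ 0.29985566  0.12223104 -1.2509582 ]
handle -1 [[-17.7, -10.8, 16.3], [2.2, -9.2, 26.0], [17.7, -6.9, 122.0]]
handle 1 [[-17.2, 9.6, 16.5], [3.2, 10.9, 26.1], [16.5, 12.5, 27.6]]
card 271 [[20.8, -2.5, -44.8], [36.7, -0.3, -43.1], [51.8, 1.1, -41.7]] ((36.20796203613281, -0.6946470737457275), (32.1714973449707, 3.6315383911132812), 0.026752406731247902)
```

View pics/s5.png

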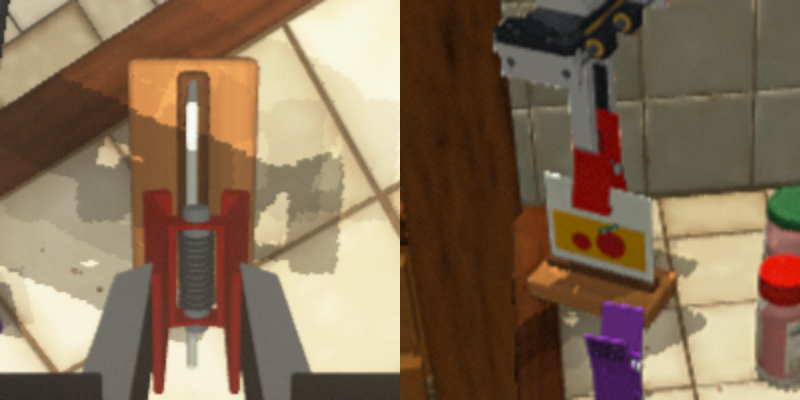

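The left panel shows the card edge centred between the handles. The right panel shows one jaw on each side, at mid-width, with the card still standing. The edge is about 20 mm above the lips' underside, so I'll go slightly deeper and centre it a little better.

```bash
python3 -m handwheel '-0.01 0 -0.03 0 1;-0.01 0 -0.03 0 1;0 0 0 0 1;0 0 0 0 1;0 0 0 0 1;0 0 0 0 1;0 0 0 0 1;0 0 0 0 1;0 0 0 0 1;0 0 0 0 1;0 0 0 0 1;0 0 0 0 1' 30
python3 - <<'E'
from m import *
p,d=camera("top");C=cloud(d,camera_info("top"))
m=(C[...,2]>15)&(C[...,2]<28)&(np.hypot(C[...,0]-520,C[...,1]+79)<80);print("foot visible",cv2.minAreaRect(C[m][:,:2].astype(np.float32)))
z=np.load("top0.npz");C=cloud(z["d"],camera_info("top"));m=(C[...,2]>15)&(C[...,2]<28)&(np.hypot(C[...,0]-520,C[...,1]+79)<80);print("before",cv2.minAreaRect(C[m][:,:2].astype(np.float32)))
s,P,y,p,d,C,h=side("wrist",0)
print(P,s["wrist_force"],s["finger_gap"])
E
```

```text
clock: 7.8
eef_pos: [522.2, -78.5, 159.0]
eef_rot: [-3.142, -0.0, 1.803]
wrist_force: [0.4, 0.2, -1.7]
finger_gap: 23.3
finger_force: 30.0
foot visible ((529.0609130859375, -104.83399200439453), (65.96728515625, 68.72264862060547), 13.32914924621582)
before ((523.091064453125, -77.79498291015625), (66.57698059082031, 123.77098846435547), 12.961101531982422)
[522.20572424 -78.54565232 159.03479153] [ 0.54271274 -0.24359055 -0.6363745 ] 23.356483466671566
```

```bash
python3 -c "from cell import sign_off; print(sign_off())"
```

```text
the job is handed in; nothing more can be done
None
```

I handed the job in at about 8 s: the red clip is held upright and fully open over the middle of the card, with the card edge about 22 mm inside the mouth, no contact force at the wrist, and the jars never approached.

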